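Press the glued insole: seat its heel, then one turn of the hand wheel

TASK

Press the heel of the freshly glued insole in the small screw press: first push the insole by its toe end along the bed until its heel is fully home between the guides and against the two stop pins, lying straight in the press; then push the hand wheel round clockwise (seen from above) by its upright handle through exactly one turn, so that the handle is back where it started and the pressure plate has come down on the insole. Only push with the fingertips: nothing is to be pinched or lifted. Leave the press closed, and leave the glue jar, the sanding block and the awl where they are.

Things in the scene. Friction and masses are not known exactly. Their poses are not given: they have to be found in the camera images.
- press: Frame of a small bench screw press, grey cast, fixed. Origin on the desk under the screw axis, z up; yaw within 0.35 of the robot's axes. Base 176 mm along x, y = -150 to +90 mm, with a steel bed 100 mm wide, top 30 mm above the desk. Two 18 mm columns at x = +-70 mm carry a crosshead (176 x 34 mm, top at 156 mm). The mouth looks to -y: work is pushed in along +y.
- heel_seat (a point): Point on the bed (30 mm above the desk) where the heel tip of the insole lies when home, 50 mm behind the screw axis (press +y), axes parallel to the press. Two upright steel pins, 10 mm thick, 13 mm high, 18 mm to either side of it stop the rounded heel. In front of them two steel guide strips, 12 mm high, 56 mm apart and flared to 84 mm towards the mouth, centre the heel.
- insole: Loose cream leather insole, 75 x 214 x 9 mm, 60 g, flat on the bed, heel between the columns, toe hanging out over the bed's front edge. Origin: middle of its underside; +y to the heel, x across. Toe at y = -107 mm (rounded; 76 mm wide at the ball), heel tip at y = +106 mm (rounded, 52 mm wide). It starts 40 to 70 mm short of home and up to 0.05 rad askew.
- insole_heel (a point): Heel tip of the insole, at mid-thickness.
- insole_toe (a point): Toe end of the insole on its long axis, at mid-thickness: 34 mm above the desk, always beyond the front edge of the bed, so that fingertips can reach down past it (desk clear below).
- press_wheel (a joint): Angle (rad) of the level hand wheel on top of the press; grows clockwise seen from above, lowering the plate 8 mm a turn. Starts within +-0.8, to end 2 pi further. At 0 the handle is at the press's -x. Stiff (2 N at the handle), does not coast, stays where left. Dark steel, 3 spokes, rim radius 68 mm, rim top 192 mm above the desk; the screw end in the middle rises to 223 mm.
- wheel_handle (a point): Middle of the upright black handle that stands on the rim of the hand wheel at the end of a spoke, 68 mm from the screw axis. The handle is 20 mm thick and 46 mm tall, from 195 to 241 mm above the desk (this point at 218 mm). It is to be pushed from behind with closed fingers, not taken between them.
- press_pad: Sprung pressure plate of the press, 48 x 72 mm, rubber-faced, over the bed between the columns; origin at the middle of its underside, 44.5 mm above the desk (5.5 mm over the insole) at wheel angle 0. After one turn its springs (2 N per mm) press on the insole with about 3 to 8 N.
- glue_jar: Closed glass glue jar, 74 mm wide, 68 mm tall, to the right of the press. Origin under its middle. To be left alone.
- sanding_block: Cork sanding block, 41 x 76 x 25 mm, lying on the desk near the press on the robot's side. To be left alone.
- awl: Awl with wooden handle, 26 x 156 x 25 mm, lying on the desk beyond the press. To be left alone.

How it is judged:
By the outcome, as a careful person would: the job done as asked, in the order asked, and still so for the second after the job is handed in, with the robot touching nothing.
It also fails if it takes over 72 s, if anything falls off the work surface, if the arm or the gripper's body presses on something with over 40 N, if the wrist force passes 120 N, or if a joint passes its speed limit or range.

ROBOT

A 6-joint arm with a two-finger parallel gripper is mounted at the origin on the work surface; the furniture and walls round the work are solid. World frame = base frame: x ahead of the robot, y to its left, z up, the work surface at z = 0. Lengths are in m, angles in degrees, forces in N, time in s.
With the tool pointing down it reaches from about 0.375 to 0.9 m from the base axis. Payload 3.1 kg.
Tool frame: the origin (TCP) lies at the very end of the fingers, on their centre line; the grasp point (between the pads) lies 19 mm behind it; z points along the fingers, y is the direction in which the jaws open and shut (so a half turn about z gives the same grasp; the last joint's range is limited). The gripper opens to 87 mm and grips with 3 to 60 N. Pads are 19 mm wide; open, the fingers measure 117 mm over their backs; the gripper's body (75 mm by 190 mm) begins 51 mm behind the grasp point.
Start: joints at [65.804, 30.224, 82.088, -0, 67.689, -10.227], TCP at [0.151, 0.607, 0.223] pointing down, gripper open.
Joint ranges: [-176.69, 176.69], [-43.24, 126.21], [12.49, 139.97], [-82, 262], [0, 151.66], [-163.58, 163.58]. Speed limits (degrees/s): [159.86, 159.86, 180, 180, 180, 180].

INTERFACE

Orientations are given as a 3x3 rotation matrix whose columns are the frame's x, y, z axes.
In Python, from rig import read_state, capture, hand_in gives the robot as it stands. The module is installed in compiled form; this text tells all that it offers.
- The arm moves only by the tool send_rows, never from a script. Its argument "moves" is one flat list of numbers, 7 for each row, row after row: the turn, a rotation vector about the world's x, y, z in degrees, then the shift along the world's x, y, z in cm, then the gripper's target within -1 to 1 (fully open at 1, half-way at 0, shut at -1). In form: [rx, ry, rz, tx, ty, tz, hand, rx, ry, rz, tx, ty, tz, hand, ...]. A call has 1 to 20 rows; each row shifts and turns the commanded pose from where the row before left it; what a row does not reach is not made up. A row lasts 1/10 s, in which the tool goes at most 50 mm and 8.59 degrees, less where a joint would pass 70% of its speed; a pose out of reach is approached as far as the arm can. A call with a gripper value outside its range is refused whole. The fingers move at their own pace and stop on an object; the grip force is fixed at half the most. Time passes only in rows, so rows that do not move let the fingers close. It gives the time, the measured TCP pose, the force and the opening at its end, in the units of the state.
- read_state(): the state, without advancing time (a new reading comes with each control period).
- capture(name): name is "scene" or "top" or "wrist"; returns a dict with "pixels" (400x640x3 uint8, red, green, blue), "vertical_fov" (degrees; the focal length in pixels is half the picture's height over the tangent of half this angle, whatever the lens; pixels are square), "cx", "cy" (the principal point, pixels), "rvec" (rotation vector, rad) and "tvec" (3), from world to camera coordinates, as OpenCV has them. Camera axes: x right, y down, z forward; pixel columns grow to the right and rows downward; lengths in m; the calibration is good to about 2 mm. The wrist camera is an equidistant fisheye: a pixel r from the principal point sees the ray r / f radians off the axis. A picture is of the moment at which its call begins. There is no depth.
- hand_in(): hands the job in, once; it reports no verdict.
The state is a dict: "time_s": time; "joint_positions": joint angles; "qvel": joint speeds; "tau": joint torques, N m; "position": TCP position; "tcp_rot": TCP orientation; "force": force on the tool from outside, world axes, zero at the start; "moment": the same for the moment, N m; "opening": opening from 0.0 (shut) to 1.0 (fully open).
Only numpy, scipy, OpenCV 4.12 (cv2) and the standard library are available. Lean on these libraries where they do the work, as an engineer would, in place of code of your own. Each camera call takes 0.05 s, during which the arm holds its last target.

## Working session

There is one attempt and no reset: what is moved stays moved. The work goes in short steps, Python scripts to look and compute and a tool call to move; the robot and the scene stay as the last step left them, time stands still between calls to the robot, and variables do not carry over. Pictures are saved under pics/ and viewed, and the job is handed in when it is done.

Besides the shell and the picture viewer there is one more tool, called after "Emit:" as a command line: name --argument value ..., lists and objects as JSON in quotes. send_rows: Moves the arm, as the interface text tells. Its arguments: {"type":"object","properties":{"moves":{"type":"array","items":{"type":"number"}}},"required":["moves"]}

```bash
mkdir -p pics
cat > h.py <<'E'
import numpy as np, cv2
from rig import read_state, capture, hand_in
def snap(n,f):
    c=capture(n); cv2.imwrite(f'pics/{f}.png',c['pixels'][:,:,::-1]); np.save(f'pics/{f}.npy',c,allow_pickle=True); return c
def load(f): return np.load(f'pics/{f}.npy',allow_pickle=True).item()
def ray(c,u,v,fish=False):
    f=200/np.tan(np.radians(c['vertical_fov'])/2)
    x,y=(u-c['cx'])/f,(v-c['cy'])/f
    if fish:
        r=np.hypot(x,y); d=np.array([x/r*np.sin(r),y/r*np.sin(r),np.cos(r)])
    else: d=np.array([x,y,1.])
    R=cv2.Rodrigues(np.array(c['rvec'],float))[0]; t=np.array(c['tvec'],float).ravel()
    return -R.T@t, R.T@d
def onz(c,u,v,z,fish=False):
    o,d=ray(c,u,v,fish); return o+d*(z-o[2])/d[2]
def proj(c,p):
    f=200/np.tan(np.radians(c['vertical_fov'])/2)
    R=cv2.Rodrigues(np.array(c['rvec'],float))[0]; q=R@np.array(p)+np.array(c['tvec']).ravel()
    return q[0]/q[2]*f+c['cx'],q[1]/q[2]*f+c['cy']
E
python3 - <<'E'
from h import *
for n in ['scene','top','wrist']:
    c=snap(n,n+'0'); print(n,c['vertical_fov'],c['cx'],c['cy'],ray(c,c['cx']+.01,c['cy']))
s=read_state(); print(s['time_s'],s['position'],s['tcp_rot'],s['force'],s['opening'])
E
```

```text
scene 51.09361370609851 312.23439420780204 205.73976584542356 (array([-0.06220199, -0.53634968,  0.61296443]), array([ 0.65370086,  0.56254251, -0.50618288]))
top 45.36124281652359 312.32207980456013 201.06523634219658 (array([ 0.4559502 , -0.01583916,  1.26935483]), array([ 6.09296715e-02, -1.08186287e-05, -9.98142062e-01]))
wrist 65.70646984690485 322.6397265039657 199.17618713106597 (array([0.08555908, 0.62296435, 0.38390767]), array([ 0.23913003, -0.06206068, -0.96900222]))
0.15 [0.15060331 0.60600443 0.22180776] [[-9.70424061e-01  2.41405611e-01 -6.87480926e-04]
 [ 2.41406405e-01  9.70422909e-01 -1.52521742e-03]
 [ 2.98951197e-04 -1.64606998e-03 -9.99998601e-01]] [-0.89533752 -0.04739341 -0.06693967] 0.9996640643524388
```

View pics/scene0.png

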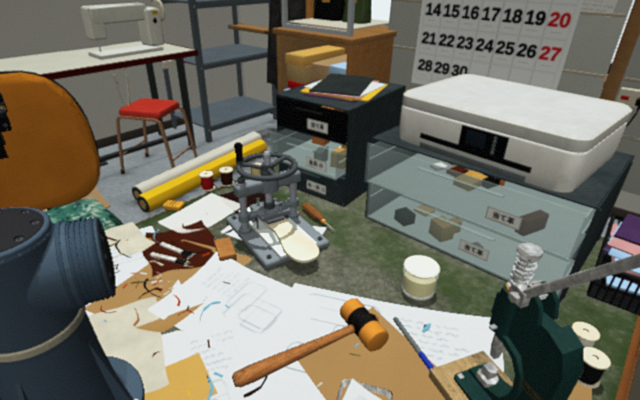

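View pics/top0.png

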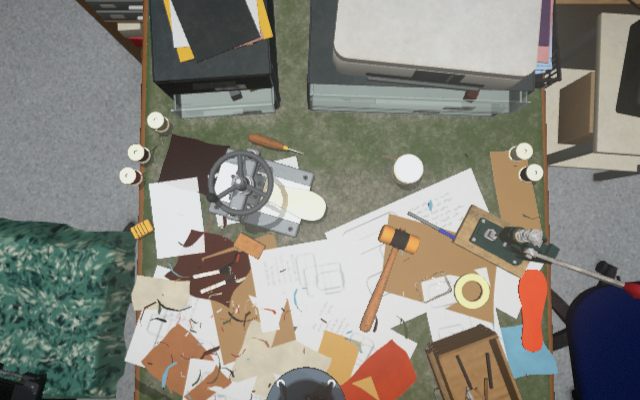

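View pics/wrist0.png

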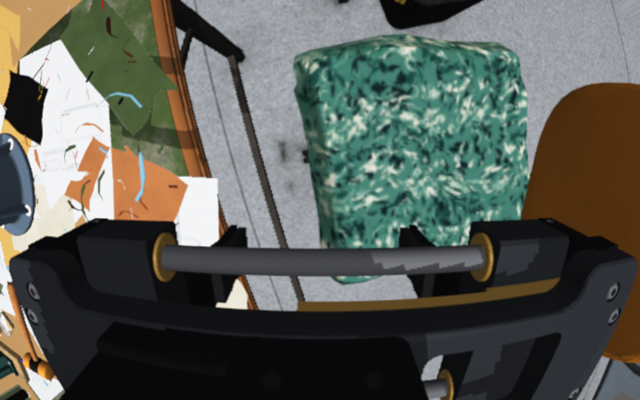

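Run:
```python
from h import *
c=load('top0'); im=c['pixels'][120:270,180:350,::-1]; cv2.imwrite('pics/z1.png',cv2.resize(im,None,fx=4.7,fy=4,interpolation=cv2.INTER_CUBIC) if 0 else cv2.resize(im,(680,600),interpolation=cv2.INTER_CUBIC))
c=load('scene0'); im=c['pixels'][130:280,200:370,::-1]; cv2.imwrite('pics/z2.png',cv2.resize(im,(680,600),interpolation=cv2.INTER_CUBIC))
print(proj(load('top0'),read_state()['position']))
```

```text
(np.float64(22.703097912075805), np.float64(373.07941320148734))
```

View pics/z1.png

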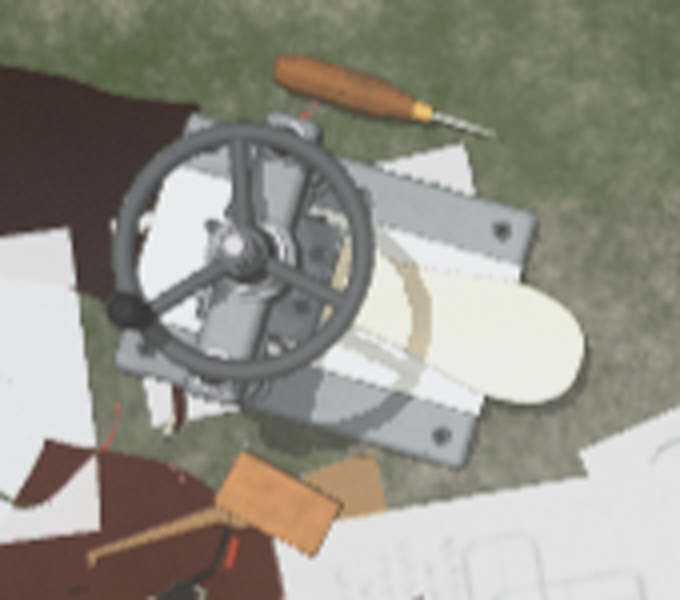

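View pics/z2.png

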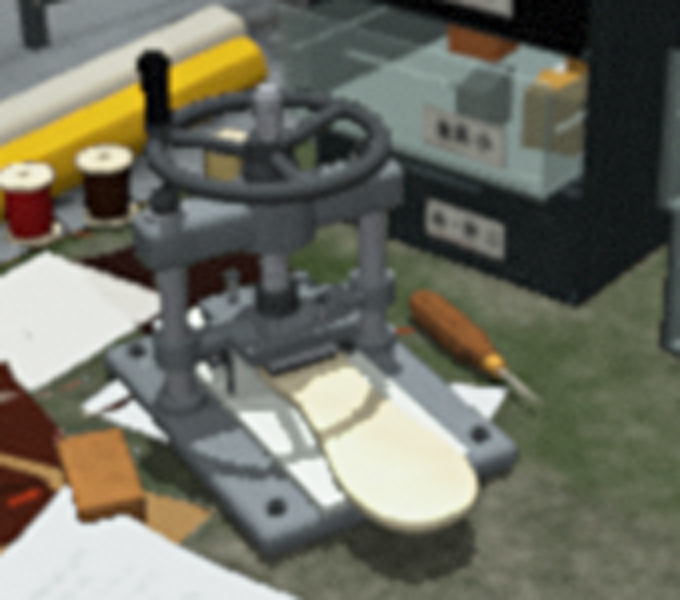

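Run:
```python
from h import *
c=load('top0'); Z=lambda a,b:(180+a/4-.4,120+b/4-.4)
P=lambda a,b,z:onz(c,*Z(a,b),z)
for n,a,b,z in [('screwtop',233,243,.223),('screwtop?',236,244,.223),('handletop',127,306,.241),('bedR',522,282,.03),('bedL',482,412,.03),('baseR',538,214,.02),('baseL',466,468,.02),('baseBackL',118,365,.02),('edge',345,160,.02)]:
    print(n,P(a,b,z).round(4))
im=c['pixels'].astype(int)
# insole mask
hsv=cv2.cvtColor(c['pixels'],cv2.COLOR_RGB2HSV)
for v in [(220,205),(300,195),(310,205),(320,210)]: print(hsv[v[1]*0+v[1],v[0]])
m=cv2.inRange(hsv,(20,15,200),(40,90,255)); m[:,:255]=0;m[:,340:]=0;m[:180]=0;m[230:]=0
n,l,s,ce=cv2.connectedComponentsWithStats(m); print(s[1:][s[1:,4]>50])
k=1+np.argmax(s[1:,4]); 
cn=max(cv2.findContours((l==k).astype(np.uint8),0,1)[0],key=len)[:,0]
W=np.array([onz(c,u,v,.039)[:2] for u,v in cn]); 
print(W.round(4)[::3].tolist())
# rim ellipse
d=(hsv[:,:,2]<110)&(hsv[:,:,1]<60)
cv2.imwrite('pics/m.png',cv2.resize((d*255).astype(np.uint8)[120:270,180:350],(680,600)))
```

```text
screwtop [0.5655 0.1477 0.223 ]
screwtop? [0.565 0.146 0.223]
handletop [0.5296 0.2017 0.241 ]
bedR [ 0.5602 -0.0101  0.03  ]
bedL [0.4758 0.0158 0.03  ]
baseR [ 0.6058 -0.0206  0.02  ]
baseL [0.4396 0.0265 0.02  ]
baseBackL [0.5068 0.2538 0.02  ]
edge [0.6416 0.1063 0.02  ]
[90  6 89]
[ 32  14 236]
[ 33  11 236]
[ 33  10 236]
[[281 186  31  24 128]]
[[0.5701, 0.0572], [0.5623, 0.0546], [0.5545, 0.052], [0.5468, 0.0494], [0.539, 0.0494], [0.5313, 0.0494], [0.5261, 0.0545], [0.5261, 0.0623], [0.5184, 0.0648], [0.5132, 0.0571], [0.5132, 0.0519], [0.521, 0.0494], [0.5287, 0.0494], [0.5364, 0.0494], [0.539, 0.0443], [0.5338, 0.0365], [0.5364, 0.0339], [0.5313, 0.0288], [0.5364, 0.0236], [0.539, 0.0159], [0.5364, 0.0082], [0.5416, 0.0005], [0.5416, -0.0073], [0.5467, -0.0099], [0.5493, -0.0099], [0.5493, -0.0021], [0.5416, 0.003], [0.5364, 0.0082], [0.5442, 0.0133], [0.5416, 0.0185], [0.5468, 0.0237], [0.5442, 0.0314], [0.5442, 0.0391], [0.5442, 0.0468], [0.5519, 0.0494], [0.5597, 0.0546], [0.5675, 0.0572]]
```

View pics/m.png

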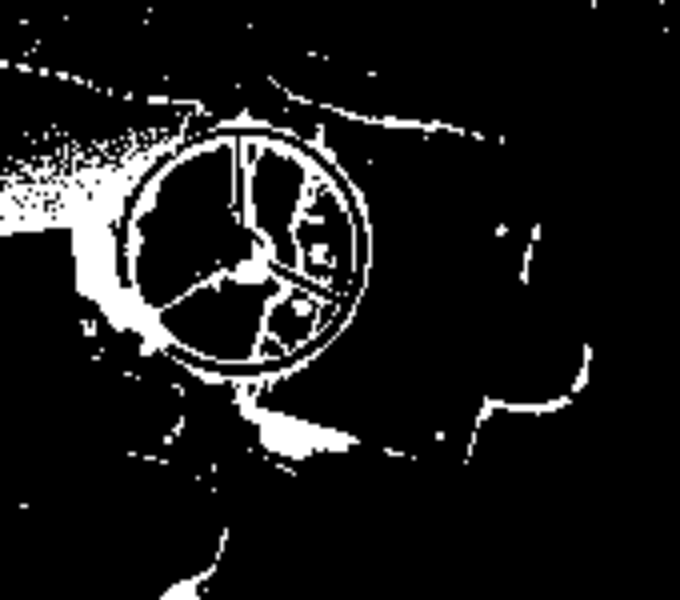

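Run:
```python
from h import *
c=load('top0'); im=c['pixels']
th=np.radians(-16.2); O=np.array([.5648,.147]); ex=np.array([np.cos(th),np.sin(th)]); ey=np.array([-ex[1],ex[0]])
g=cv2.cvtColor(im,cv2.COLOR_RGB2GRAY); big=cv2.resize(im,None,fx=4,fy=4,interpolation=cv2.INTER_CUBIC)
gb=cv2.cvtColor(big,cv2.COLOR_RGB2GRAY)
m=(gb>165).astype(np.uint8); m[:, :1245]=0; m[:,1345:]=0; m[:740]=0; m[890:]=0
cn=max(cv2.findContours(m,0,1)[0],key=len)[:,0]
W=np.array([onz(c,(u+.5)/4-.5,(v+.5)/4-.5,.037)[:2] for u,v in cn])
L=np.c_[(W-O)@ex,(W-O)@ey]*1000
L=L[np.argsort(np.arctan2(L[:,0],-L[:,1]-140))]
sel=L[L[:,1]<-160]
for y in range(-235,-150,6):
    r=sel[abs(sel[:,1]-y)<1.5]
    if len(r): print(y,r[:,0].min().round(1),r[:,0].max().round(1),((r[:,0].min()+r[:,0].max())/2).round(1))
print('min y',L[:,1].min(), L[L[:,1]<L[:,1].min()+1][:,0].mean())
print('screw',((onz(c,180+235/4,120+243/4,.223)[:2]-O)@np.c_[ex,ey]))
r=onz(c,180+245/4-.4,120+251/4-.4,.186); print('rim ctr',r)
print('cabinet', onz(c,230,115,0),onz(c,230,92,.1), onz(c,385,112,0))
```

```text
-199 -22.1 18.9 -1.6
-193 -27.8 25.9 -1.0
-187 -31.6 30.2 -0.7
-181 -34.0 32.5 -0.8
-175 -35.1 34.4 -0.4
-169 -16.6 36.0 9.7
-163 4.5 36.9 20.7
min y -203.04610878016513 -0.04796669917885949
screw [ 0.0002259  -0.00127538]
rim ctr [0.56484741 0.14661956 0.186     ]
cabinet [0.76530055 0.20516282 0.        ] [0.79877019 0.18830901 0.1       ] [ 7.73106248e-01 -2.11377849e-01 -2.22044605e-16]
```

Emit:
send_rows --moves '[0,0,0,0,0,3,-0.17,0,0,0,0,0,3,-0.17,0,0,0,0,0,3,-0.17,0,0,0,0,0,3,-0.17,0,0,-8,3,-2.5,0,-0.17,0,0,-8,3,-2.5,0,-0.17,0,0,-8,3,-2.5,0,-0.17,0,0,-8,3,-2.5,0,-0.17,0,0,-8,3,-2.5,0,-0.17,0,0,-8,3,-2.5,0,-0.17,0,0,-8,3,-2.5,0,-0.17,0,0,-8,3,-2.5,0,-0.17]'

```text
time_s: 1.35
position: [0.3917, 0.4052, 0.3423]
tcp_rot: [[-0.203, 0.979, -0.001], [0.979, 0.203, -0.0], [-0.0, -0.001, -1.0]]
force: [-0.6, 0.2, 0.0]
opening: 0.416
```

Emit:
send_rows --moves '[0,0,-7,1,-4,0,-0.17,0,0,-7,1,-4,0,-0.17,0,0,-7,1,-4,0,-0.17,0,0,-7,1,-4,0,-0.17,0,0,0,1,-4,0,-0.17,0,0,0,1,-4,0,-0.17,0,0,0,1,-4,0,-0.17,0,0,0,1,-4,0,-0.17,0,0,0,1,-4,0,-0.17,0,0,0,1,-4,0,-0.17,0,0,0,1,-4,0,-0.17,0,0,0,0,-4,0,-0.17,5.8,-1.7,0,0,0,0,-0.17,5.8,-1.7,0,0,0,0,-0.17,0,0,0,0,0,0,-0.17]'

```text
time_s: 2.85
position: [0.5002, -0.0759, 0.3417]
tcp_rot: [[0.274, 0.96, 0.058], [0.939, -0.28, 0.201], [0.21, -0.0, -0.978]]
force: [-0.4, -0.0, 0.2]
opening: 0.416
```

Run:
```python
from h import *
s=read_state(); print(s['time_s'],s['position'],s['tcp_rot'].round(3) if hasattr(s['tcp_rot'],'round') else s['tcp_rot'],s['force'],s['opening'],s['joint_positions'])
snap('wrist','wrist1'); snap('top','top1')
```

```text
2.85 [ 0.50017653 -0.07585185  0.34171471] [[ 0.274  0.96   0.058]
 [ 0.939 -0.28   0.201]
 [ 0.21  -0.    -0.978]] [-0.39492657 -0.01402614  0.18200929] 0.41566115963730677 [-28.67751992  13.45104924  90.5819643   12.03152571  78.87465809
 -15.04539247]
```

View pics/wrist1.png

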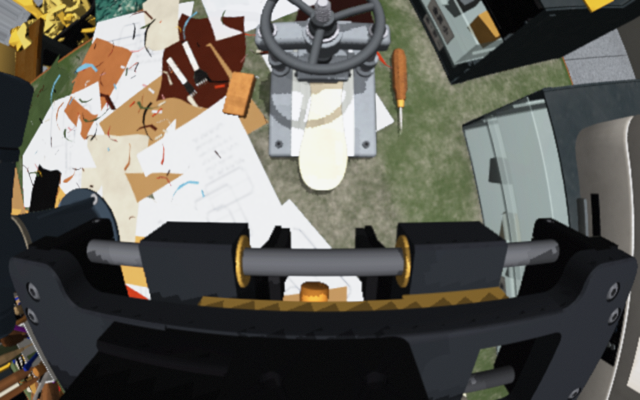

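View pics/top1.png

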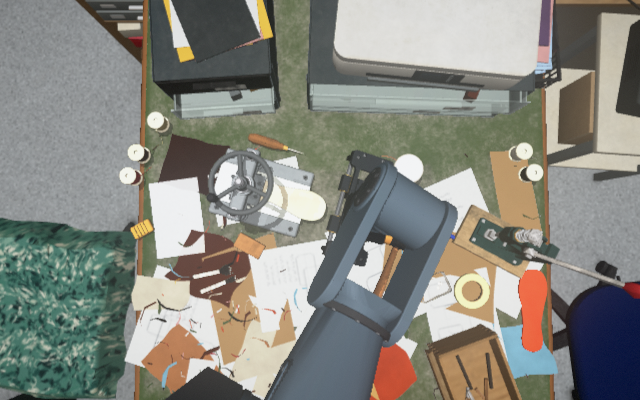

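Run:
```python
from h import *
c=load('wrist1')
th=np.radians(-16.2); O=np.array([.5648,.147]); ex=np.array([np.cos(th),np.sin(th)]); ey=np.array([-ex[1],ex[0]])
im=c['pixels'][60:210,250:400,::-1]; cv2.imwrite('pics/z3.png',cv2.resize(im,(600,600),interpolation=cv2.INTER_CUBIC))
p=lambda u,v,z:((onz(c,u,v,z,True)[:2]-O)@np.c_[ex,ey]*1000).round(1)
print('toe',p(322,190,.035),'base corners',p(268,158,.02),p(376,157,.02),'screw',p(322,4,.223))
```

```text
toe [  -0.9 -204.5] base corners [ -88.2 -152.7] [  86.2 -151.2] screw [-0.5 -4.3]
```

View pics/z3.png

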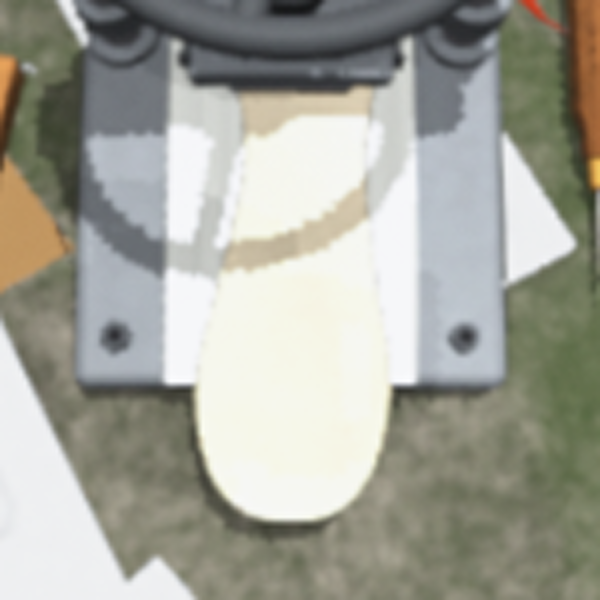

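Emit:
send_rows --moves '[0,0,0,0,0,-4,-0.17,0,0,0,0,0,-4,-0.17,0,0,0,0,0,-4,-0.17,0,0,0,0,0,-4,-0.17,0,0,0,0,0,-4,-0.17,0,0,0,0,0,-4,-0.17,0,0,0,0,0,-4,-0.17,0,0,0,0,0,-3,-0.17,0,0,0,0,0,-1,-0.17,0,0,0,0,0,0,-0.17]'

```text
time_s: 3.95
position: [0.5005, -0.0721, 0.0217]
tcp_rot: [[0.267, 0.962, 0.056], [0.941, -0.273, 0.202], [0.21, -0.001, -0.978]]
force: [1.2, -0.3, 0.2]
opening: 0.415
```

Run:
```python
from h import *
snap('wrist','wrist2');
```

```text
(no output)
```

View pics/wrist2.png

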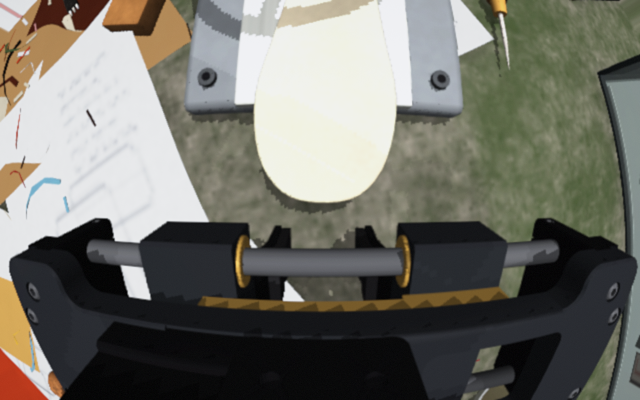

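Emit:
send_rows --moves '[0,0,0,0.14,0.48,0,-0.17,0,0,0,0.14,0.48,0,-0.17,0,0,0,0.14,0.48,0,-0.17,0,0,0,0.14,0.48,0,-0.17,0,0,0,0.14,0.48,0,-0.17,0,0,0,0.14,0.48,0,-0.17,0,0,0,0.14,0.48,0,-0.17,0,0,0,0.14,0.48,0,-0.17,0,0,0,0.14,0.48,0,-0.17,0,0,0,0.14,0.48,0,-0.17,0,0,0,0,0,0,-0.17]'

```text
time_s: 5.1
position: [0.5148, -0.0247, 0.0225]
tcp_rot: [[0.268, 0.962, 0.058], [0.94, -0.275, 0.201], [0.21, 0.001, -0.978]]
force: [-0.7, 0.2, 0.3]
opening: 0.419
```

Run:
```python
from h import *
snap('wrist','wrist3');
```

```text
(no output)
```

View pics/wrist3.png

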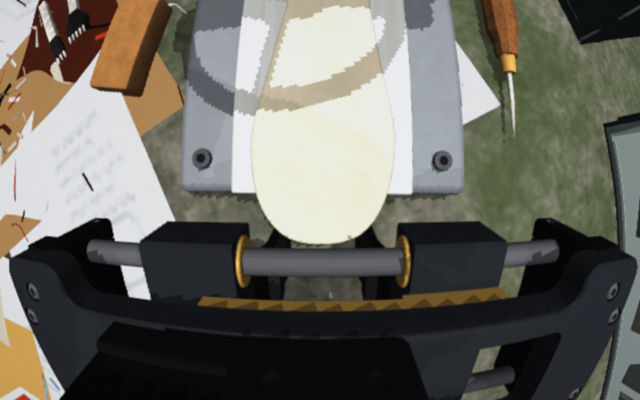

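Emit:
send_rows --moves '[0,0,0,0.08,0.29,0,-0.17,0,0,0,0.08,0.29,0,-0.17,0,0,0,0.06,0.19,0,-0.17,0,0,0,0,0,0,-0.17]'

```text
time_s: 5.55
position: [0.517, -0.0175, 0.0226]
tcp_rot: [[0.269, 0.961, 0.059], [0.94, -0.275, 0.201], [0.209, 0.001, -0.978]]
force: [0.1, 0.3, -0.2]
opening: 0.415
```

Emit:
send_rows --moves '[0,0,0,0.03,0.1,0,-0.17,0,0,0,0.03,0.1,0,-0.17,0,0,0,0,0,0,-0.17]'

```text
time_s: 5.85
position: [0.5177, -0.0157, 0.0225]
tcp_rot: [[0.269, 0.961, 0.059], [0.94, -0.275, 0.201], [0.209, 0.001, -0.978]]
force: [-0.8, -0.3, 0.6]
opening: 0.418
```

Emit:
send_rows --moves '[0,0,0,0.03,0.1,0,-0.17,0,0,0,0,0,0,-0.17]'

```text
time_s: 6.05
position: [0.5179, -0.0147, 0.0225]
tcp_rot: [[0.269, 0.961, 0.059], [0.94, -0.275, 0.201], [0.209, 0.001, -0.978]]
force: [0.4, 0.3, 0.7]
opening: 0.419
```

Emit:
send_rows --moves '[0,0,0,0.03,0.1,0,-0.17,0,0,0,0,0,0,-0.17]'

```text
time_s: 6.25
position: [0.5182, -0.0137, 0.0225]
tcp_rot: [[0.269, 0.961, 0.059], [0.94, -0.275, 0.201], [0.209, 0.001, -0.978]]
force: [-0.8, -0.3, -0.2]
opening: 0.418
```

Emit:
send_rows --moves '[0,0,0,0.03,0.1,0,-0.17,0,0,0,0,0,0,-0.17]'

```text
time_s: 6.45
position: [0.5185, -0.0127, 0.0225]
tcp_rot: [[0.269, 0.961, 0.059], [0.94, -0.275, 0.201], [0.209, 0.001, -0.978]]
force: [-1.4, -0.7, 0.1]
opening: 0.415
```

Run:
```python
from h import *
c=snap('scene','scene4'); im=c['pixels'][150:280,200:370,::-1]; cv2.imwrite('pics/z4.png',cv2.resize(im,None,fx=4.5,fy=4.5,interpolation=cv2.INTER_CUBIC))
snap('wrist','wrist4')
```

```text
(no output)
```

View pics/z4.png

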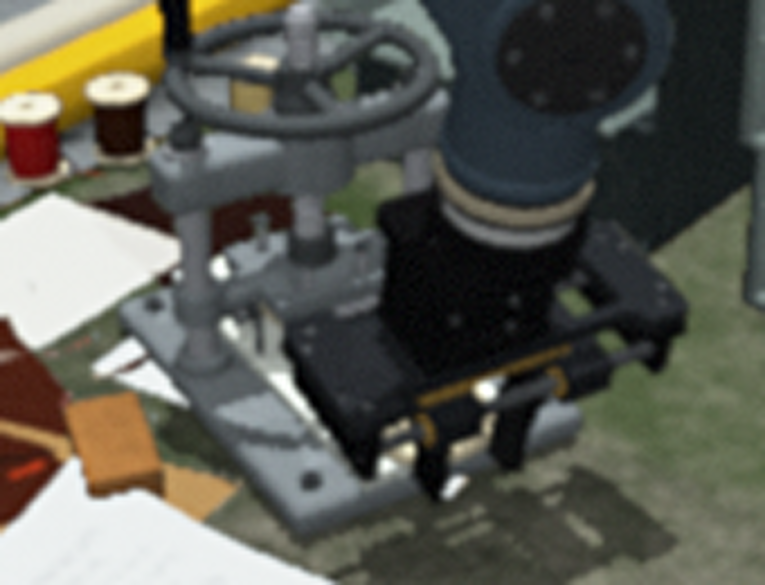

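View pics/wrist4.png

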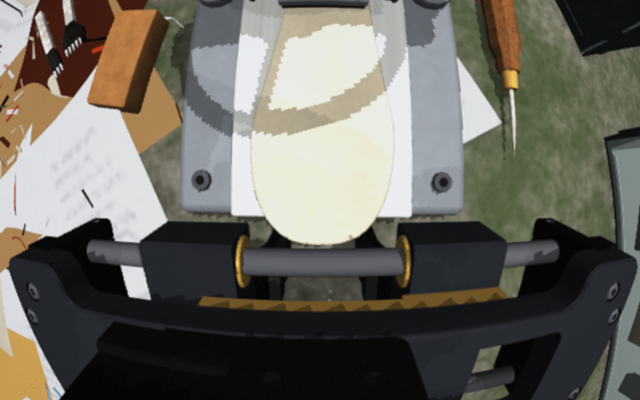

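Emit:
send_rows --moves '[0,0,0,0.03,0.1,0,-0.17,0,0,0,0,0,0,-0.17]'

```text
time_s: 6.75
position: [0.5188, -0.0118, 0.0225]
tcp_rot: [[0.269, 0.961, 0.059], [0.94, -0.275, 0.201], [0.209, 0.001, -0.978]]
force: [-0.1, -0.7, 0.4]
opening: 0.414
```

Emit:
send_rows --moves '[0,0,0,0.03,0.1,0,-0.17,0,0,0,0,0,0,-0.17]'

```text
time_s: 6.95
position: [0.5191, -0.011, 0.0225]
tcp_rot: [[0.268, 0.962, 0.059], [0.94, -0.275, 0.2], [0.209, 0.002, -0.978]]
force: [-1.2, -2.2, 0.5]
opening: 0.419
```

Run:
```python
from h import *
c=snap('wrist','wrist5')
th=np.radians(-16.2); O=np.array([.5648,.147]); ex=np.array([np.cos(th),np.sin(th)]); ey=np.array([-ex[1],ex[0]])
p=lambda u,v,z:((onz(c,u,v,z,True)[:2]-O)@np.c_[ex,ey]*1000).round(1)
print(p(322,244,.035), p(322,243,.039))
im=c['pixels'][0:260,170:480,::-1]; cv2.imwrite('pics/z5.png',cv2.resize(im,None,fx=2.3,fy=2.3,interpolation=cv2.INTER_CUBIC))
```

```text
[  -0.2 -162.1] [  -0.2 -160.8]
```

View pics/z5.png

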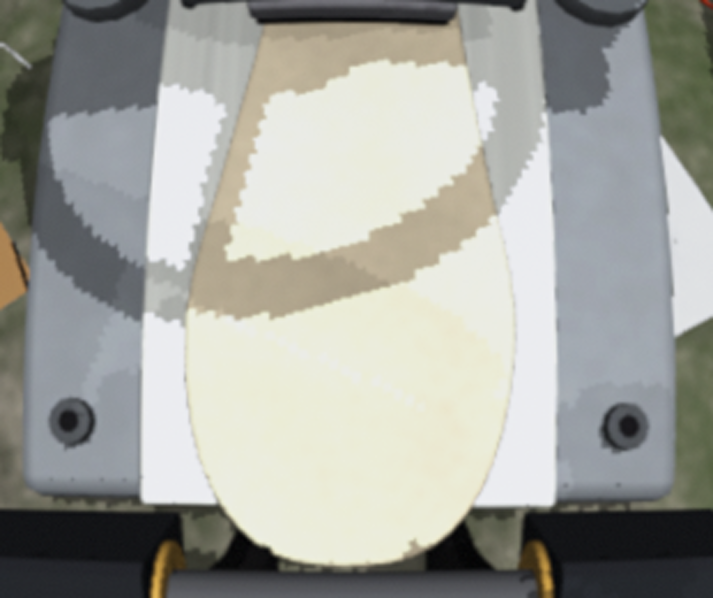

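Emit:
send_rows --moves '[0,0,0,0.03,0.1,0,-0.17,0,0,0,0,0,0,-0.17]'

```text
time_s: 7.2
position: [0.5193, -0.0104, 0.0225]
tcp_rot: [[0.268, 0.962, 0.059], [0.941, -0.274, 0.2], [0.208, 0.002, -0.978]]
force: [-3.1, -5.0, -0.1]
opening: 0.418
```

Emit:
send_rows --moves '[0,0,0,0.03,0.1,0,-0.17,0,0,0,0,0,0,-0.17]'

```text
time_s: 7.4
position: [0.5194, -0.01, 0.0225]
tcp_rot: [[0.267, 0.962, 0.059], [0.941, -0.273, 0.199], [0.207, 0.002, -0.978]]
force: [-3.3, -8.0, 0.8]
opening: 0.416
```

Emit:
send_rows --moves '[0,0,0,-0.14,-0.48,0,-0.17,0,0,0,-0.42,-1.44,0,-0.17,0,0,0,-0.84,-2.88,0,-0.17,0,0,0,-0.84,-2.88,0,-0.17,0,0,0,0,0,4,-0.17,0,0,0,0,0,5,-1,0,0,0,0,0,5,-1,0,0,0,0,0,5,-1,0,0,0,0,0,5,-1,0,0,0,0,0,5,-1,0,0,0,0,0,3,-1,0,0,0,0,0,0,-1]'

```text
time_s: 8.6
position: [0.4997, -0.0861, 0.3477]
tcp_rot: [[0.266, 0.961, 0.069], [0.941, -0.275, 0.197], [0.208, 0.012, -0.978]]
force: [0.3, 0.1, -0.4]
opening: 0.007
```

Run:
```python
from h import *
c=snap('wrist','wrist6')
im=c['pixels'][20:260,210:440,::-1]; cv2.imwrite('pics/z6.png',cv2.resize(im,(575,600),interpolation=cv2.INTER_CUBIC))
c=snap('scene','scene6'); im=c['pixels'][150:280,200:370,::-1]; cv2.imwrite('pics/z7.png',cv2.resize(im,None,fx=4.5,fy=4.5,interpolation=cv2.INTER_CUBIC))
```

```text
(no output)
```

View pics/z6.png

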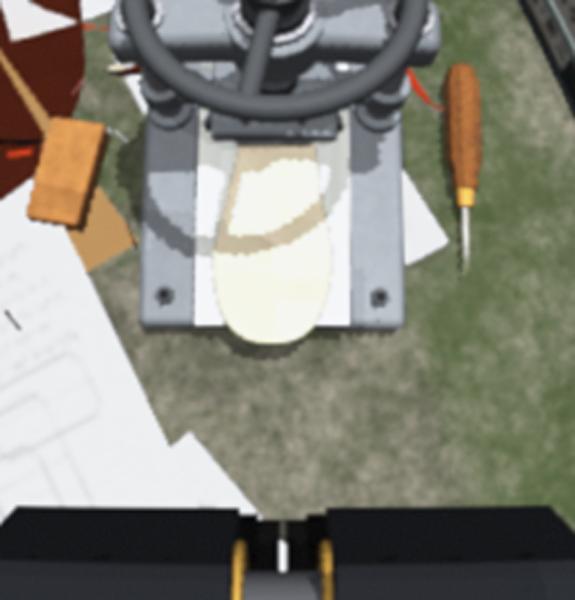

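View pics/z7.png

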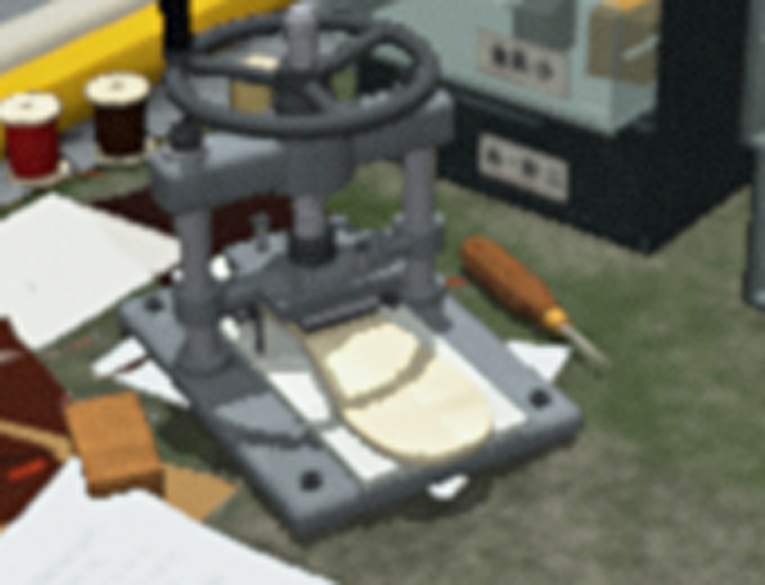

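```bash
cat >> h.py <<'E'
th=np.radians(-16.2); O=np.array([.5648,.147]); ex=np.array([np.cos(th),np.sin(th)]); ey=np.array([-ex[1],ex[0]])
def fproj(c,p):
    f=200/np.tan(np.radians(c['vertical_fov'])/2)
    R=cv2.Rodrigues(np.array(c['rvec'],float))[0]; q=R@np.array(p)+np.array(c['tvec']).ravel()
    a=np.arctan2(np.hypot(q[0],q[1]),q[2]); r=np.hypot(q[0],q[1]); return c['cx']+f*a*q[0]/r, c['cy']+f*a*q[1]/r
def rect(c,z,fish,x0=-100,x1=100,y0=-180,y1=-40,s=4):
    xs=np.arange(x0,x1,1/s); ys=np.arange(y1,y0,-1/s)
    M=np.zeros((len(ys),len(xs),2),np.float32)
    pr=fproj if fish else proj
    for i,y in enumerate(ys):
        for j,x in enumerate(xs):
            w=O+x/1000*ex+y/1000*ey; M[i,j]=pr(c,[w[0],w[1],z])
    return cv2.remap(c['pixels'],M,None,cv2.INTER_CUBIC)
E
python3 - <<'E'
from h import *
c=load('wrist6'); r=rect(c,.039,True); cv2.imwrite('pics/r6.png',r[:,:,::-1])
r=rect(c,.030,True); cv2.imwrite('pics/r6b.png',r[:,:,::-1])
E
```

```text
(no output)
```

View pics/r6.png

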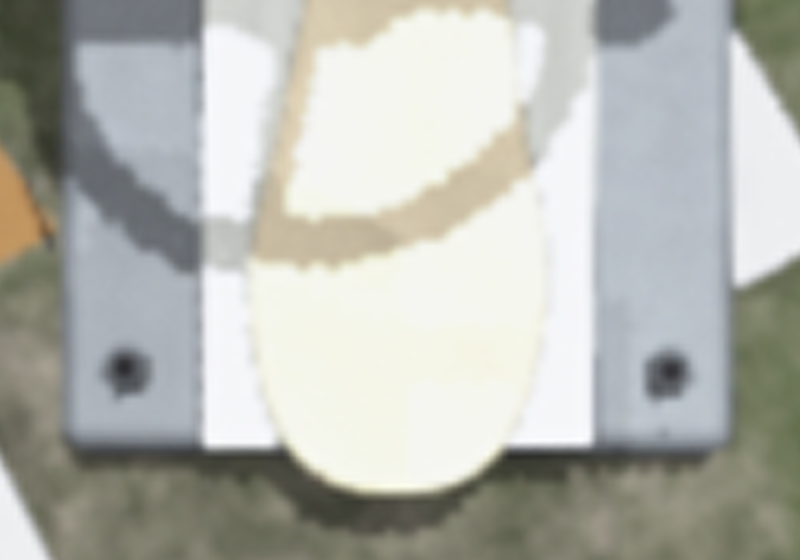

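Run:
```python
from h import *
c=snap('top','top7'); im=c['pixels'][140:240,190:330,::-1]; cv2.imwrite('pics/z8.png',cv2.resize(im,(784,560),interpolation=cv2.INTER_CUBIC))
r=rect(c,.039,False,-90,90,-20,90); cv2.imwrite('pics/r8.png',r[:,:,::-1])
```

```text
(no output)
```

View pics/z8.png

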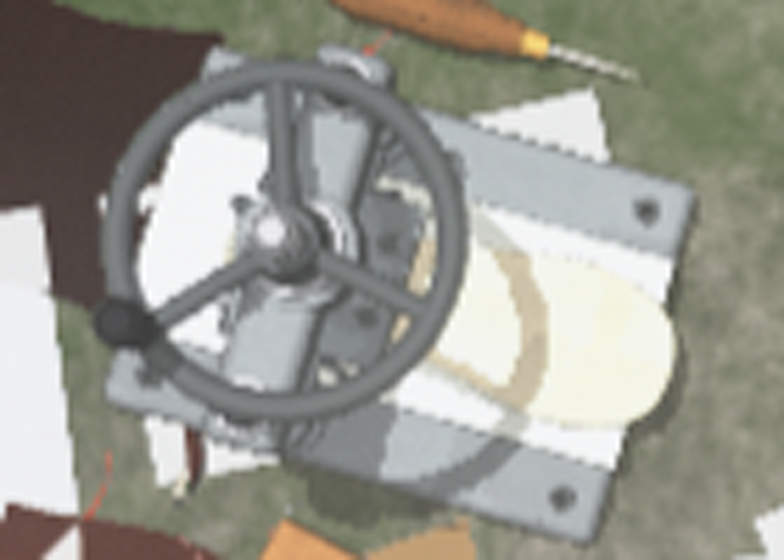

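View pics/r8.png

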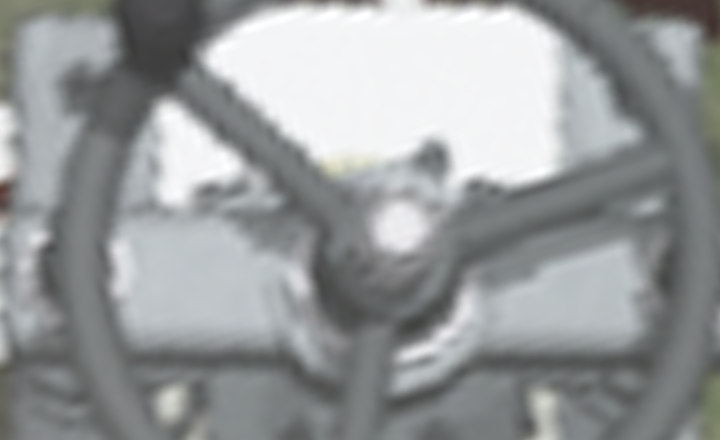

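Run:
```python
from h import *
c=load('top7')
q=lambda a,b,z:((onz(c,190+(a+.5)/5.6-.5,140+(b+.5)/5.6-.5,z)[:2]-O)@np.c_[ex,ey]*1000)
for n,a,b,z in [('handle top',120,322,.241),('spoke end',158,323,.186),('rimctr',285,238,.186)]:
    v=q(a,b,z); print(n,v.round(1),'r',np.hypot(*v).round(1),'ang',np.degrees(np.arctan2(v[1],-v[0])).round(1))
# dark handle mask
hsv=cv2.cvtColor(c['pixels'],cv2.COLOR_RGB2HSV); m=(hsv[185:210,200:225,2]<75); v,u=np.nonzero(m); print(len(u),u.mean()+200,v.mean()+185,u.min()+200,u.max()+200,v.min()+185,v.max()+185)
w=((onz(c,u.mean()+200,v.mean()+185,.22)[:2]-O)@np.c_[ex,ey]*1000); print(w,np.hypot(*w),np.degrees(np.arctan2(w[1],-w[0])))
s=load('scene0'); f=lambda a,b,z:((onz(s,200+(a+.5)/4-.5,130+(b+.5)/4-.5,z)[:2]-O)@np.c_[ex,ey]*1000)
w=f(153,58,.241); print('scene',w,np.hypot(*w),np.degrees(np.arctan2(w[1],-w[0])))
print(np.round(hsv[185:210,200:225,2],0)[::2,::1])
```

```text
handle top [-51.3  42.8] r 66.8 ang 39.8
spoke end [-47.   40.1] r 61.8 ang 40.5
rimctr [0.5 0.6] r 0.8 ang 128.2
50 213.04 197.96 207 218 194 201
[-51.71329852  42.61934226] 67.0124882265405 39.49352706192568
scene [-58.93599248  30.62402916] 66.41748543596243 27.4570677889382
[[ 78  79  79  80  80  80  79  83 110 126 132 124 107  85 129 237 246 245
  246 246 245 246 246 246 245]
 [ 78  79  78  78  79  79  79  84 100 124 131 126 112 105 173 246 246 246
  246 246 246 245 246 245 246]
 [ 79  78  78  79  79  78  80  80  86 119 128 131 116 105 153 246 246 246
  246 246 246 246 246 246 244]
 [ 80  80  81  78  79  79  79  79  88 115 126 130 125 112 121 208 246 246
  246 246 245 243 223 170 138]
 [106  99  96  82  79  79  78  80  81  76  79  83  93  89  96 131 230 246
  244 223 144 120 127 132 129]
 [133 135 130 125 116  93  87  80  72  77  77  78  74  68  68  79 124 138
  123 129 130 128 121 111 106]
 [129 130 129 128 126 117  94  72  79  80  82  80  81  69  68  65  64  74
  106 113 111 126 171 225 246]
 [123 122 123 122 126 136 127  78  73  77  78  76  73  70  66  63  63  66
   75 106 199 245 246 246 246]
 [158 118 120 121 122 127 134 122 103  82  68  67  67  64  63  64  68  81
   88  91 110 165 186 185 218]
 [217 120 116 118 119 127 132 129 126 121 128 171 180 162 154 105  95  98
  100  97  94  90 110 165 180]
 [232 130 130 130 126 124 129 130 122 130 166 179 183 181 160 137  98  94
   96  99  98 100 112 113 107]
 [232 135 131 125 123 120 127 129 128 149 179 184 184 179 138 103  92 104
  108 122 104 125 130 132 128]
 [234 165 126 120 121 126 134 131 127 179 193 192 186 182 178 155 155 152
  152 181 181 150 123 119 125]]
```

Run:
```python
from h import *
s=load('scene6'); t=load('top7')
im=s['pixels'][120:220,220:320,::-1].copy(); im=cv2.resize(im,(600,600),interpolation=cv2.INTER_CUBIC)
def W(a,r,z): a=np.radians(a); w=O+r*(-np.cos(a)*ex+np.sin(a)*ey); return [w[0],w[1],z]
for a,col in [(40,(0,0,255)),(30,(0,255,0))]:
    for z in (.195,.241):
        u,v=proj(s,W(a,.068,z)); cv2.circle(im,(int((u-220+.5)*6),int((v-120+.5)*6)),3,col,-1); print(a,z,u,v)
u,v=proj(s,W(0,0,.223)); cv2.circle(im,(int((u-220+.5)*6),int((v-120+.5)*6)),3,(255,0,0),-1)
for a in range(0,360,10):
    u,v=proj(s,W(a,.068,.192)); cv2.circle(im,(int((u-220+.5)*6),int((v-120+.5)*6)),1,(255,255,0),-1)
cv2.imwrite('pics/z9.png',im)
```

```text
40 0.195 239.79927705351872 159.62023900554354
40 0.241 238.26404117284625 141.76230328619943
30 0.195 238.87069139365042 161.65088821342252
30 0.241 237.29736461311415 143.6549432643531
```

View pics/z9.png

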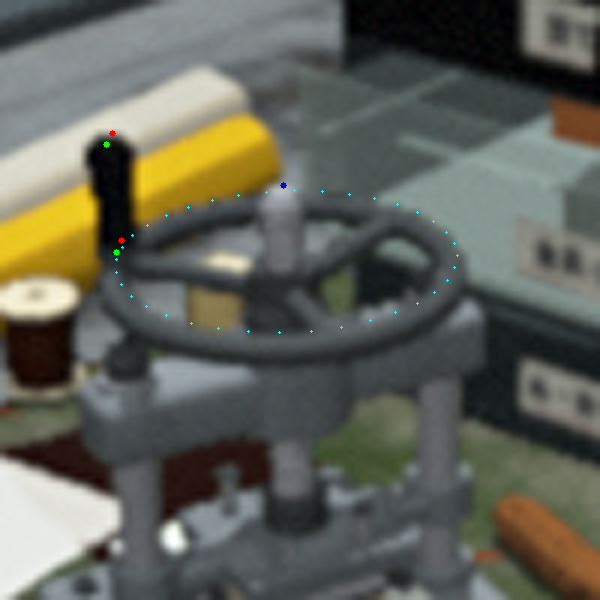

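```bash
cat > w.py <<'E'
from h import *
from scipy.spatial.transform import Rotation as Ro
A,B=9.5,15.
def s_of(t): # ray dist to rounded rect boundary in direction t=(tx,ty)
    t=np.abs(t); lo,hi=0,60
    for _ in range(60):
        m=(lo+hi)/2; p=m*t; d=np.hypot(max(p[0]-A,0),max(p[1]-B,0))
        if d<10: lo=m
        else: hi=m
    return lo
def fc(deg,extra=0):
    a=np.radians(deg); H=68*np.array([-np.cos(a),np.sin(a)]); t=np.array([np.sin(a),np.cos(a)])
    p=H-(s_of(t)+extra)*t; return (O+(p[0]*ex+p[1]*ey)/1000)*100
E
python3 - <<'E'
from w import *
s=read_state(); R=np.array(s['tcp_rot']); Rt=np.c_[np.r_[-ex,0],np.r_[ey,0],[0,0,-1]]
R1=Ro.from_rotvec([0,0,-90],degrees=True).as_matrix()@Rt
print('untilt',Ro.from_matrix(R1@R.T).as_rotvec(degrees=True))
print('pos',np.array(s['position'])*100,'start fc+10',fc(40,10),'contact',fc(40))
E
```

```text
untilt [-11.68719155   3.31302663  -0.22608596]
pos [49.64724319 -8.48401447 34.15472983] start fc+10 [49.59648662 18.27495453] contact [50.42747109 18.83125014]
```

Emit:
send_rows --moves '[-5.85,1.65,-0.1,0,0,0,-1,-5.85,1.65,-0.1,0,0,0,-1,0,0,8.2,0,2.43,0,-1,0,0,8.2,0,2.43,0,-1,0,0,8.2,0,2.43,0,-1,0,0,8.2,0,2.43,0,-1,0,0,8.2,0,2.43,0,-1,0,0,8.2,0,2.43,0,-1,0,0,8.2,0,2.43,0,-1,0,0,8.2,0,2.43,0,-1,0,0,8.2,0,2.43,0,-1,0,0,8.2,0,2.43,0,-1,0,0,8,0,2.43,0,-1,0,0,0,0,0,0,-1,0,0,0,0,0,0,-1]'

```text
time_s: 10.25
position: [0.4962, 0.1817, 0.3405]
tcp_rot: [[-0.96, 0.279, -0.003], [0.279, 0.96, 0.001], [0.003, 0.0, -1.0]]
force: [0.6, 0.8, 0.0]
opening: 0.009
```

Run:
```python
from w import *
s=read_state(); print(s['position'],np.array(s['tcp_rot']).round(3),s['joint_positions'],ex)
c=snap('wrist','wrist10')
```

```text
[0.49623894 0.18170573 0.34047875] [[-0.96   0.279 -0.003]
 [ 0.279  0.96   0.001]
 [ 0.003  0.    -1.   ]] [ 7.93906764e+00  1.56552136e+01  8.65684814e+01  8.12747678e-02
  7.79173468e+01 -6.58936197e+01] [ 0.96029369 -0.27899111]
```

View pics/wrist10.png

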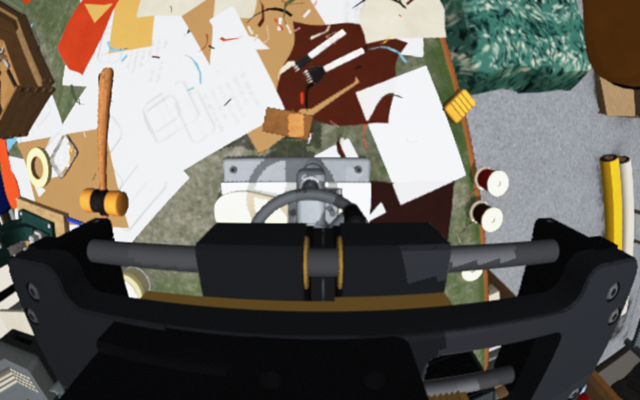

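Emit:
send_rows --moves '[0,0,0,0,0,-4,-1,0,0,0,0,0,-4,-1,0,0,0,0,0,-3,-1,0,0,0,0,0,-1.5,-1,0,0,0,0,0,-1,-1,0,0,0,0,0,0,-1]'

```text
time_s: 10.9
position: [0.4965, 0.1807, 0.2061]
tcp_rot: [[-0.96, 0.28, -0.002], [0.28, 0.96, 0.001], [0.002, 0.001, -1.0]]
force: [-0.4, 1.3, -0.2]
opening: 0.005
```

Run:
```python
from w import *
s=read_state(); print(s['position'],s['force'])
c=snap('wrist','wrist11'); cv2.imwrite('pics/z11.png',cv2.resize(c['pixels'][100:260,200:420,::-1],(770,560)))
c=snap('scene','scene11'); cv2.imwrite('pics/z12.png',cv2.resize(c['pixels'][90:240,180:340,::-1],(640,600)))
p=np.array(s['position'])[:2]*100; cur=p.copy()
rows=[];
for d in [-1]+list(range(46,161,6)):
    tgt=fc(40,1) if d<0 else fc(d)
    st=np.round(tgt-cur,2); cur=cur+st; rows.append(st)
print([ (float(a),float(b)) for a,b in rows])
```

```text
[0.4964867  0.18070927 0.20610878] [-0.44669962  1.26376023 -0.227454  ]
[(0.7, 0.7), (0.63, 0.72), (0.68, 0.6), (0.76, 0.53), (0.77, 0.41), (0.77, 0.32), (0.77, 0.22), (0.77, 0.14), (0.76, 0.06), (0.73, -0.01), (0.72, -0.09), (0.68, -0.14), (0.64, -0.19), (0.61, -0.23), (0.56, -0.25), (0.52, -0.27), (0.53, -0.36), (0.52, -0.45), (0.5, -0.56), (0.44, -0.66), (0.38, -0.76)]
```

View pics/z11.png

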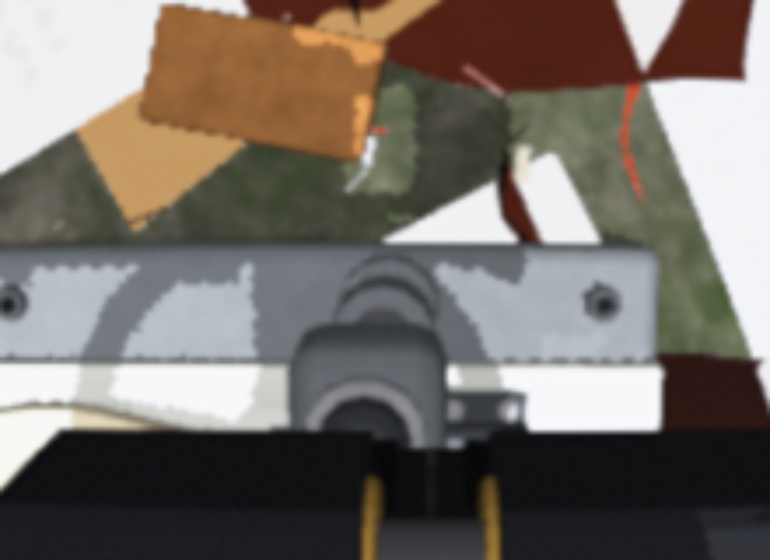

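View pics/z12.png

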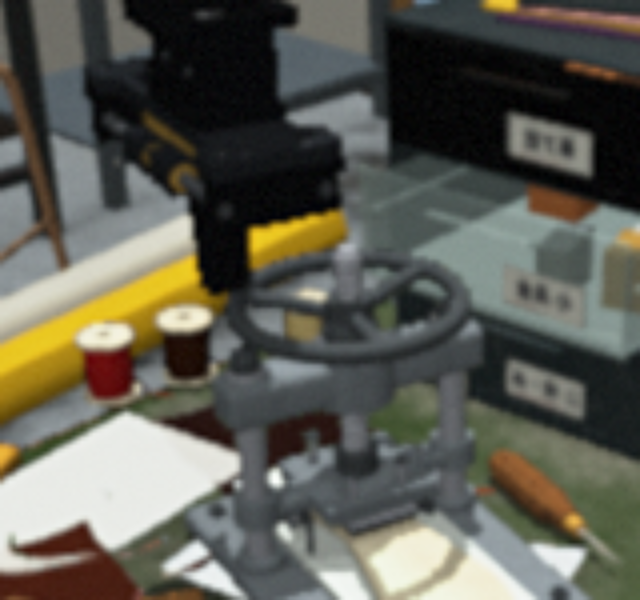

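Emit:
send_rows --moves '[0,0,0,0.35,0.35,0,-1,0,0,0,0.35,0.35,0,-1,0,0,0,0.63,0.72,0,-1,0,0,0,0.68,0.6,0,-1,0,0,0,0.76,0.53,0,-1,0,0,0,0.77,0.41,0,-1,0,0,0,0.77,0.32,0,-1,0,0,0,0.77,0.22,0,-1,0,0,0,0.77,0.14,0,-1,0,0,0,0.76,0.06,0,-1,0,0,0,0.73,-0.01,0,-1,0,0,0,0,0,0,-1]'

```text
time_s: 12.2
position: [0.5729, 0.2185, 0.2077]
tcp_rot: [[-0.96, 0.279, 0.005], [0.279, 0.96, 0.003], [-0.004, 0.004, -1.0]]
force: [0.1, 0.0, -1.1]
opening: 0.005
```

Run:
```python
from w import *
s=read_state(); print(s['position'],s['force'],fc(94))
c=snap('top','top12'); cv2.imwrite('pics/z13.png',cv2.resize(c['pixels'][100:260,170:340,::-1],(637,600)))
c=snap('scene','scene12'); cv2.imwrite('pics/z14.png',cv2.resize(c['pixels'][90:240,180:340,::-1],(640,600)))
```

```text
[0.57286619 0.21853412 0.20773552] [ 0.08977965  0.0050296  -1.08407598] [56.99349754 21.75672825]
```

View pics/z13.png

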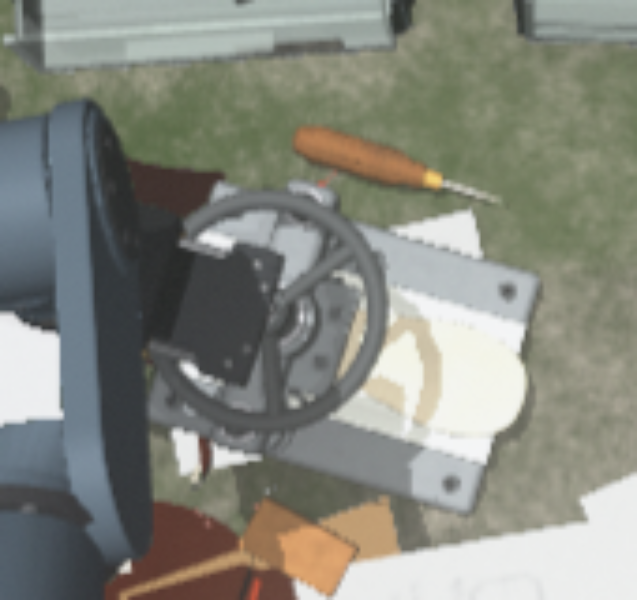

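View pics/z14.png

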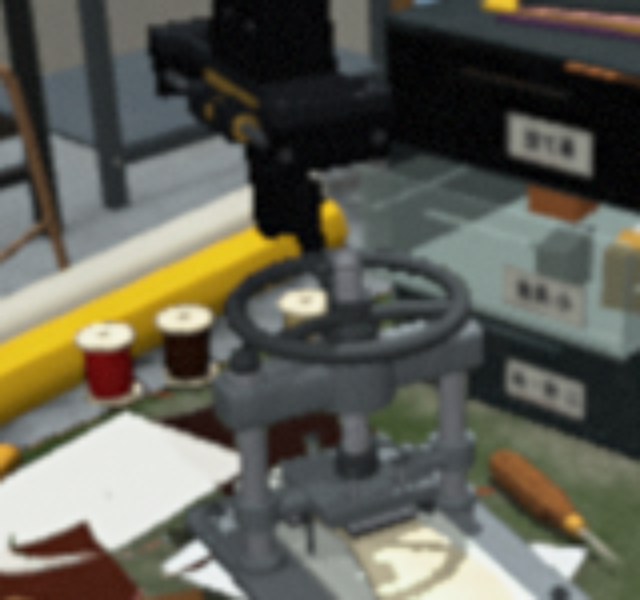

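```bash
cat > gen.py <<'E'
import sys
from w import *
s=read_state(); cur=np.array(s['position'])[:2]*100
out=[]
for d in range(int(sys.argv[1]),int(sys.argv[2])+1,6):
    st=np.round(fc(d)-cur,2); cur=cur+st; out.append((float(st[0]),float(st[1])))
print(s['position'],s['force']); print(len(out),out)
E
python3 gen.py 102 210
```

```text
[0.57180794 0.21874035 0.20780257] [ 0.08135782 -0.40014702  0.06952981]
19 [(0.76, -0.24), (0.67, -0.16), (0.63, -0.2), (0.59, -0.24), (0.54, -0.26), (0.52, -0.29), (0.53, -0.39), (0.52, -0.49), (0.48, -0.59), (0.43, -0.69), (0.34, -0.78), (0.26, -0.79), (0.17, -0.78), (0.09, -0.77), (0.01, -0.75), (-0.04, -0.71), (-0.1, -0.69), (-0.15, -0.66), (-0.24, -0.68)]
```

Emit:
send_rows --moves '[0,0,0,0.76,-0.24,0,-1,0,0,0,0.67,-0.16,0,-1,0,0,0,0.63,-0.2,0,-1,0,0,0,0.59,-0.24,0,-1,0,0,0,0.54,-0.26,0,-1,0,0,0,0.52,-0.29,0,-1,0,0,0,0.53,-0.39,0,-1,0,0,0,0.52,-0.49,0,-1,0,0,0,0.48,-0.59,0,-1,0,0,0,0.43,-0.69,0,-1,0,0,0,0.34,-0.78,0,-1,0,0,0,0.26,-0.79,0,-1,0,0,0,0.17,-0.78,0,-1,0,0,0,0.09,-0.77,0,-1,0,0,0,0.01,-0.75,0,-1,0,0,0,-0.04,-0.71,0,-1,0,0,0,-0.1,-0.69,0,-1,0,0,0,-0.15,-0.66,0,-1,0,0,0,-0.24,-0.68,0,-1,0,0,0,0,0,0,-1]'

```text
time_s: 14.3
position: [0.6307, 0.1155, 0.2076]
tcp_rot: [[-0.96, 0.279, 0.002], [0.279, 0.96, 0.0], [-0.002, 0.001, -1.0]]
force: [0.3, -0.1, 0.3]
opening: 0.008
```

```bash
python3 gen.py 216 324
python3 - <<'E'
from w import *
print(fc(210))
c=snap('top','top15'); cv2.imwrite('pics/z15.png',cv2.resize(c['pixels'][100:260,170:340,::-1],(637,600)))
c=snap('scene','scene15'); cv2.imwrite('pics/z16.png',cv2.resize(c['pixels'][90:240,180:340,::-1],(640,600)))
E
```

```text
[0.63067679 0.11545127 0.20758442] [ 0.25618867 -0.12959095  0.34876262]
19 [(-0.23, -0.52), (-0.48, -0.68), (-0.59, -0.64), (-0.72, -0.59), (-0.76, -0.48), (-0.77, -0.38), (-0.77, -0.29), (-0.78, -0.19), (-0.76, -0.11), (-0.75, -0.04), (-0.73, 0.04), (-0.7, 0.1), (-0.67, 0.16), (-0.64, 0.2), (-0.59, 0.24), (-0.54, 0.26), (-0.52, 0.29), (-0.53, 0.39), (-0.52, 0.49)]
[63.18685281 11.71022926]
```

View pics/z15.png

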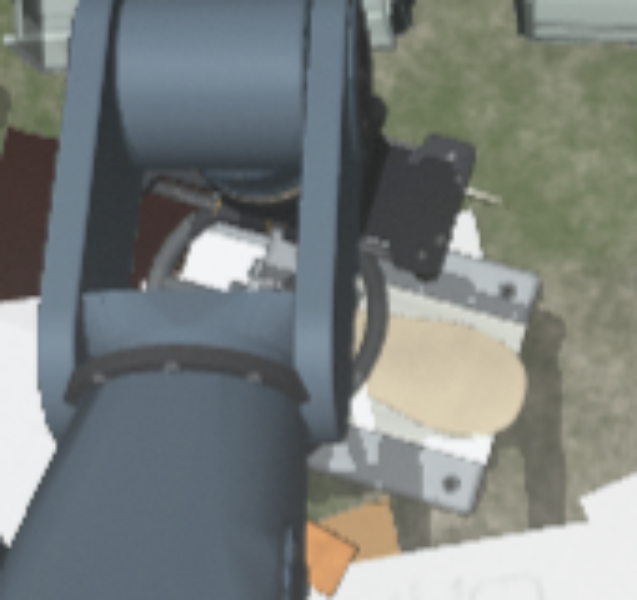

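View pics/z16.png

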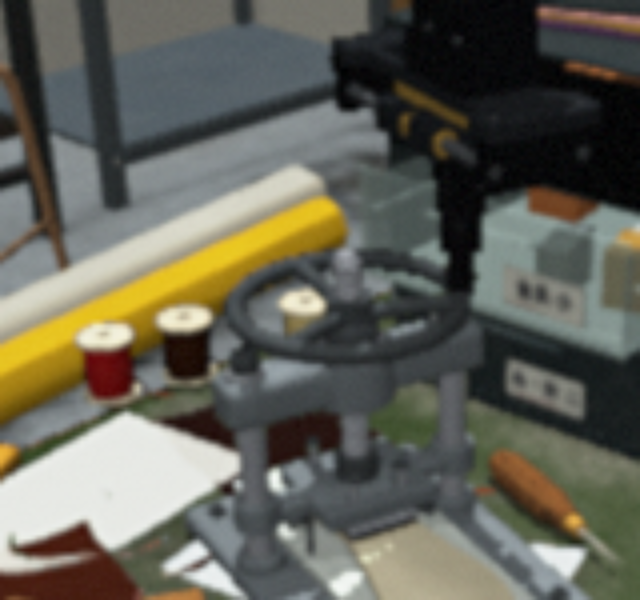

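Emit:
send_rows --moves '[0,0,0,-0.23,-0.52,0,-1,0,0,0,-0.48,-0.68,0,-1,0,0,0,-0.59,-0.64,0,-1,0,0,0,-0.72,-0.59,0,-1,0,0,0,-0.76,-0.48,0,-1,0,0,0,-0.77,-0.38,0,-1,0,0,0,-0.77,-0.29,0,-1,0,0,0,-0.78,-0.19,0,-1,0,0,0,-0.76,-0.11,0,-1,0,0,0,-0.75,-0.04,0,-1,0,0,0,-0.73,0.04,0,-1,0,0,0,-0.7,0.1,0,-1,0,0,0,-0.67,0.16,0,-1,0,0,0,-0.64,0.2,0,-1,0,0,0,0,0,0,-1]'

```text
time_s: 15.9
position: [0.5353, 0.083, 0.2074]
tcp_rot: [[-0.961, 0.277, -0.001], [0.277, 0.961, 0.001], [0.002, 0.001, -1.0]]
force: [0.2, 0.2, 0.2]
opening: 0.009
```

```bash
python3 gen.py 300 390
python3 - <<'E'
from w import *
print(fc(294))
c=snap('top','top17'); cv2.imwrite('pics/z17.png',cv2.resize(c['pixels'][100:260,170:340,::-1],(637,600)))
c=snap('scene','scene17'); cv2.imwrite('pics/z18.png',cv2.resize(c['pixels'][90:240,180:340,::-1],(640,600)))
E
```

```text
[0.53529836 0.08295869 0.20735458] [0.22478767 0.19238022 0.22229043]
16 [(-0.4, 0.07), (-0.55, 0.26), (-0.52, 0.29), (-0.52, 0.39), (-0.52, 0.49), (-0.48, 0.59), (-0.43, 0.69), (-0.34, 0.78), (-0.26, 0.79), (-0.17, 0.78), (-0.09, 0.77), (-0.02, 0.75), (0.05, 0.71), (0.1, 0.69), (0.15, 0.66), (0.24, 0.68)]
[53.72124147  8.12843127]
```

View pics/z17.png

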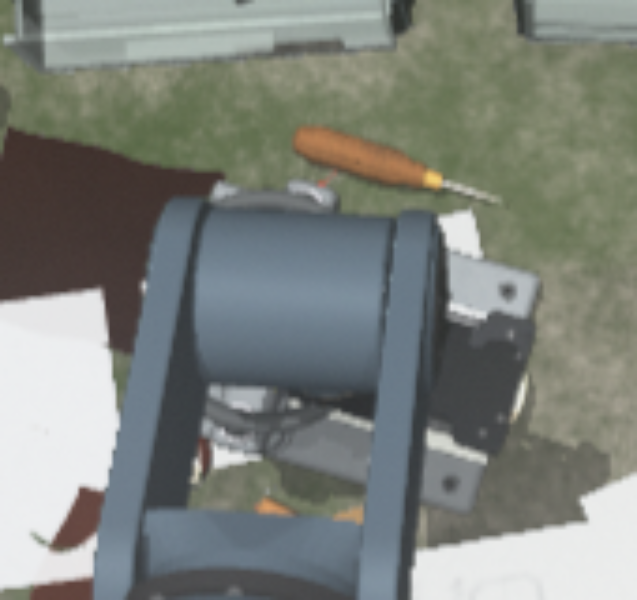

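View pics/z18.png

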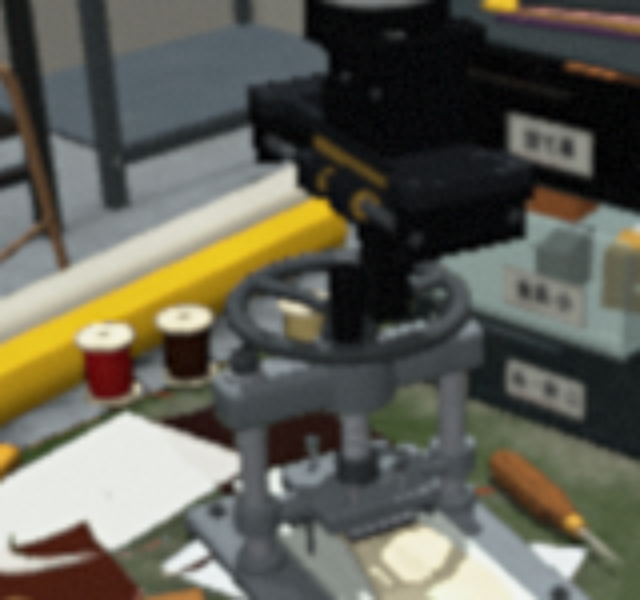

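Emit:
send_rows --moves '[0,0,0,-0.4,0.07,0,-1,0,0,0,-0.55,0.26,0,-1,0,0,0,-0.52,0.29,0,-1,0,0,0,-0.52,0.39,0,-1,0,0,0,-0.52,0.49,0,-1,0,0,0,-0.48,0.59,0,-1,0,0,0,-0.43,0.69,0,-1,0,0,0,-0.34,0.78,0,-1,0,0,0,-0.26,0.79,0,-1,0,0,0,-0.17,0.78,0,-1,0,0,0,-0.09,0.77,0,-1,0,0,0,-0.02,0.75,0,-1,0,0,0,0.05,0.71,0,-1,0,0,0,0.1,0.69,0,-1,0,0,0,0.15,0.66,0,-1,0,0,0,0,0,0,-1]'

```text
time_s: 17.6
position: [0.4974, 0.1711, 0.2075]
tcp_rot: [[-0.961, 0.278, 0.001], [0.278, 0.961, 0.003], [-0.0, 0.004, -1.0]]
force: [0.6, 0.0, -0.3]
opening: 0.005
```

Run:
```python
from w import *
s=read_state();print(s['position'],s['force'],fc(384),fc(390),fc(400))
c=snap('top','top19'); cv2.imwrite('pics/z19.png',cv2.resize(c['pixels'][100:260,170:340,::-1],(637,600)))
c=snap('scene','scene19'); cv2.imwrite('pics/z20.png',cv2.resize(c['pixels'][120:220,220:320,::-1],(600,600),interpolation=cv2.INTER_CUBIC))
```

```text
[0.49735142 0.17112723 0.20745686] [ 0.61204228  0.03349246 -0.34859978] [49.52865341 17.00935213] [49.77314719 17.68977074] [50.42747109 18.83125014]
```

View pics/z19.png

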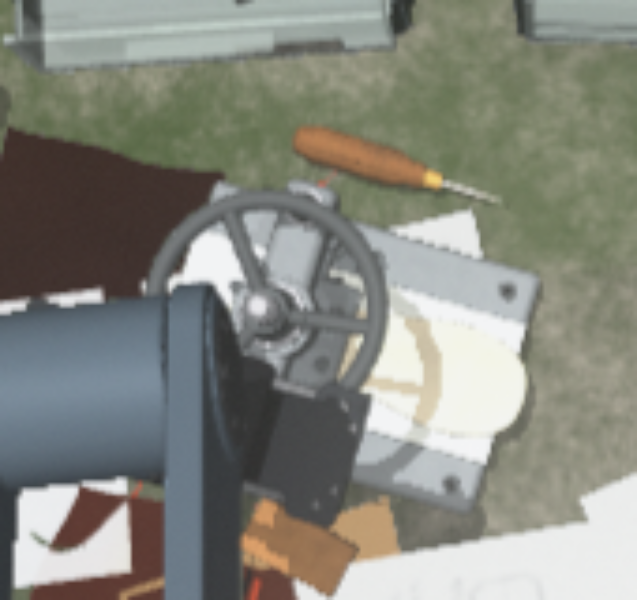

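View pics/z20.png

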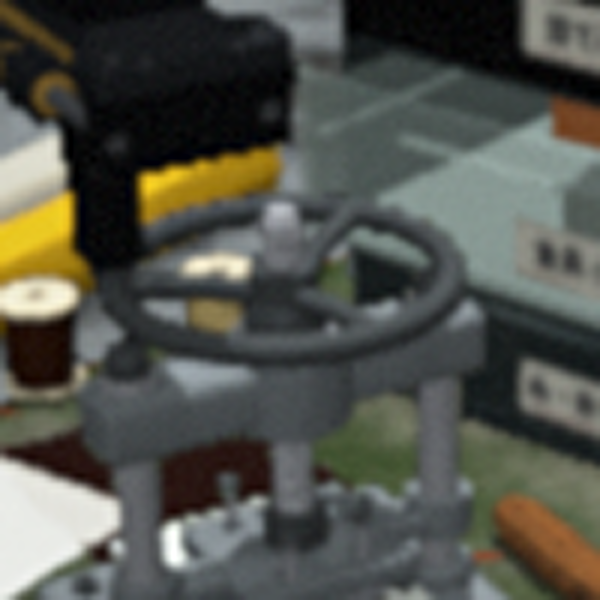

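```bash
cat > pol.py <<'E'
from w import *
def pol(name,z):
    c=load(name); rs=np.arange(20,76,.5); an=np.arange(-20,360,.5)
    M=np.zeros((len(rs),len(an),2),np.float32)
    for i,r in enumerate(rs):
        for j,a in enumerate(an):
            t=np.radians(a); w=O+r/1000*(-np.cos(t)*ex+np.sin(t)*ey); M[i,j]=proj(c,[w[0],w[1],z])
    return cv2.remap(c['pixels'],M,None,cv2.INTER_CUBIC)
E
python3 - <<'E'
from pol import *
a=pol('top7',.186); b=pol('top19',.178)
cv2.imwrite('pics/p1.png',cv2.resize(np.vstack([a,b])[:,:,::-1],(760,450)))
E
```

```text
(no output)
```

View pics/p1.png

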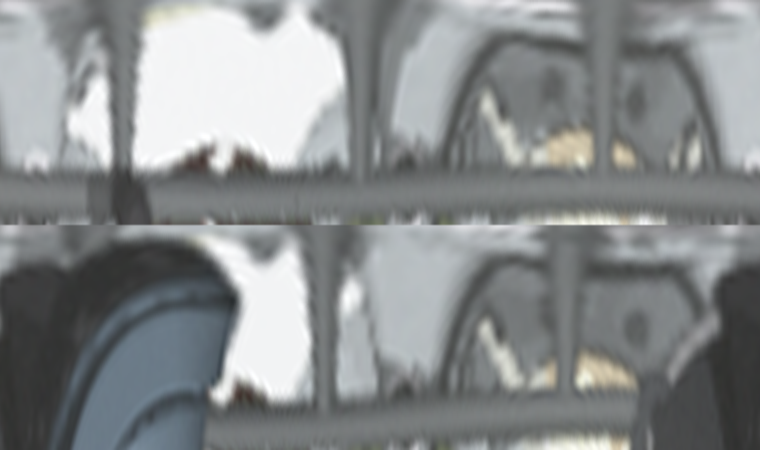

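Run:
```python
from w import *
p=np.array([49.735,17.113]); print(np.array(read_state()['position'])*100)
for d in (390,396,399,402,404,406): print(d,fc(d),fc(d)-p)
```

```text
[49.68757568 17.05044727 20.73192596]
390 [49.77314719 17.68977074] [0.03814719 0.57677074]
396 [50.12705538 18.37805733] [0.39205538 1.26505733]
399 [50.3474005  18.71880952] [0.6124005  1.60580952]
402 [50.5976999  19.05382949] [0.8626999  1.94082949]
404 [50.78154261 19.27268153] [1.04654261 2.15968153]
406 [50.97919694 19.48701109] [1.24419694 2.37401109]
```

Emit:
send_rows --moves '[0,0,0,0.05,0.4,0,-1,0,0,0,0.15,0.4,0,-1,0,0,0,0.18,0.4,0,-1,0,0,0,0.2,0.35,0,-1,0,0,0,0,0,0,-1,0,0,0,0,0,0,-1]'

```text
time_s: 18.3
position: [0.5031, 0.186, 0.2075]
tcp_rot: [[-0.961, 0.278, 0.002], [0.278, 0.961, 0.003], [-0.001, 0.003, -1.0]]
force: [-0.3, 0.4, 0.1]
opening: 0.005
```

Run:
```python
from pol import *
s=read_state(); print(s['position'],s['force'])
snap('top','top20'); a=pol('top7',.186); b=pol('top20',.178)
cv2.imwrite('pics/p2.png',cv2.resize(np.vstack([a,b])[:,:,::-1],(760,450)))
```

```text
[0.50306307 0.18596324 0.20748727] [-0.26150859  0.39612102  0.05151813]
```

View pics/p2.png

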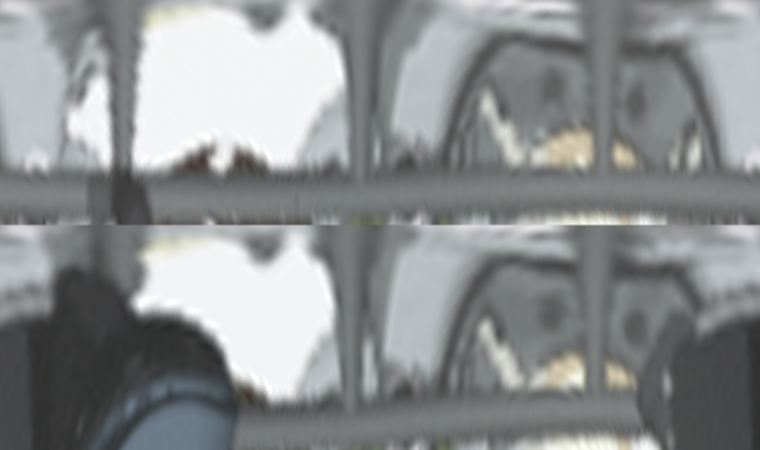

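Emit:
send_rows --moves '[0,0,0,0.12,0.17,0,-1,0,0,0,0.12,0.16,0,-1,0,0,0,0,0,0,-1,0,0,0,0,0,0,-1]'

```text
time_s: 18.75
position: [0.5056, 0.1887, 0.2075]
tcp_rot: [[-0.961, 0.278, 0.002], [0.278, 0.961, 0.002], [-0.001, 0.003, -1.0]]
force: [0.4, -0.4, -0.0]
opening: 0.005
```

```bash
cat > ang.py <<'E'
from pol import *
def edges(name,z):
    g=cv2.cvtColor(pol(name,z),cv2.COLOR_RGB2GRAY).astype(float)
    an=np.arange(-20,360,.5); out=[]
    for r in (40,44,48,52):
        i=int((r-20)*2); row=g[i-2:i+3].mean(0)
        # spoke2 left edge: crossing 180 falling, between 125 and 170
        k=[j for j in range(len(an)-1) if 125<an[j]<172 and row[j]>=180>row[j+1]]
        e=an[k[-1]]+.5*(row[k[-1]]-180)/(row[k[-1]]-row[k[-1]+1]) if k else None
        out.append(None if e is None else round(float(e),2))
    return out
E
python3 - <<'E'
from ang import *
s=read_state(); print(s['position'],s['force'])
snap('top','top21')
print(edges('top7',.186))
for n in('top19','top20','top21'): print(n,edges(n,.178))
a=pol('top7',.186); b=pol('top21',.178)
cv2.imwrite('pics/p3.png',cv2.resize(np.vstack([a,b])[:,:,::-1],(760,450)))
E
```

```text
[0.50557154 0.18874044 0.20751682] [ 0.37929274 -0.43428516 -0.00205899]
[152.32, 150.54, 150.0, 152.12]
top19 [159.8, 153.5, 160.0, 157.0]
top20 [147.01, 146.58, 145.03, 164.66]
top21 [149.01, 148.19, 145.36, 149.84]
```

View pics/p3.png

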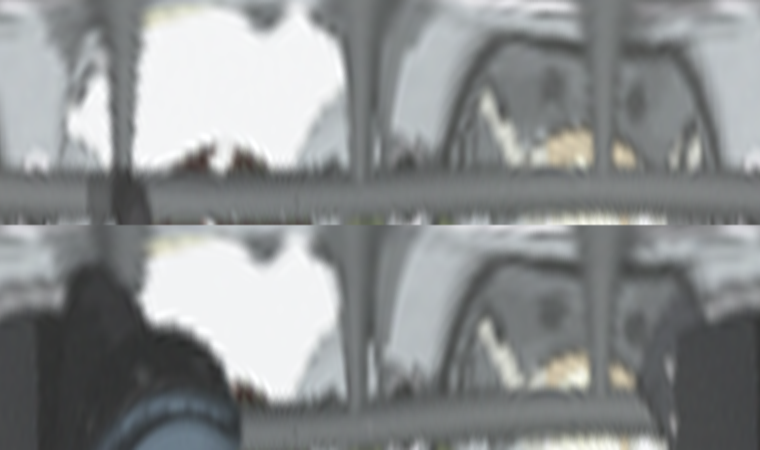

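Emit:
send_rows --moves '[0,0,0,0.12,0.14,0,-1,0,0,0,0,0,0,-1,0,0,0,0,0,0,-1]'

```text
time_s: 19.1
position: [0.5067, 0.1902, 0.2075]
tcp_rot: [[-0.961, 0.278, 0.002], [0.278, 0.961, 0.002], [-0.001, 0.003, -1.0]]
force: [-0.7, -1.6, -0.7]
opening: 0.008
```

Emit:
send_rows --moves '[0,0,0,-0.4,-0.3,0,-1,0,0,0,-0.8,-0.6,0,-1,0,0,0,0,0,4,-1,0,0,0,0,-1,4,-1,0,0,0,-2,-4,2,-1,0,0,0,-2,-4,0,-1,0,0,0,-2,-4,0,-1,0,0,0,0,-4,0,-1,0,0,0,0,-4,0,-1,0,0,0,0,-4,0,-1,0,0,0,0,-4,0,-1,0,0,0,0,0,0,-1]'

```text
time_s: 20.3
position: [0.4349, -0.1132, 0.3078]
tcp_rot: [[-0.959, 0.284, 0.003], [0.284, 0.959, -0.0], [-0.003, 0.001, -1.0]]
force: [0.4, 0.3, -0.2]
opening: 0.0
```

Run:
```python
from ang import *
s=read_state(); print(s['time_s'],s['position'],s['force'])
t=snap('top','top22'); snap('scene','scene22')
a=pol('top7',.186); b=pol('top22',.178)
cv2.imwrite('pics/p4.png',cv2.resize(np.vstack([a,b])[:,:,::-1],(760,450)))
A,B=[load(n)['pixels'][120:220,220:320,::-1] for n in('scene6','scene22')]
cv2.imwrite('pics/s4.png',cv2.resize(np.hstack([A,B]),(800,400),interpolation=cv2.INTER_CUBIC))
A,B=[load(n)['pixels'][140:220,190:290,::-1] for n in('top7','top22')]
cv2.imwrite('pics/t4.png',cv2.resize(np.hstack([A,B]),(800,320),interpolation=cv2.INTER_CUBIC))
```

```text
20.3 [ 0.4348579  -0.11322406  0.30776147] [ 0.43556095  0.28399432 -0.22163732]
```

View pics/p4.png

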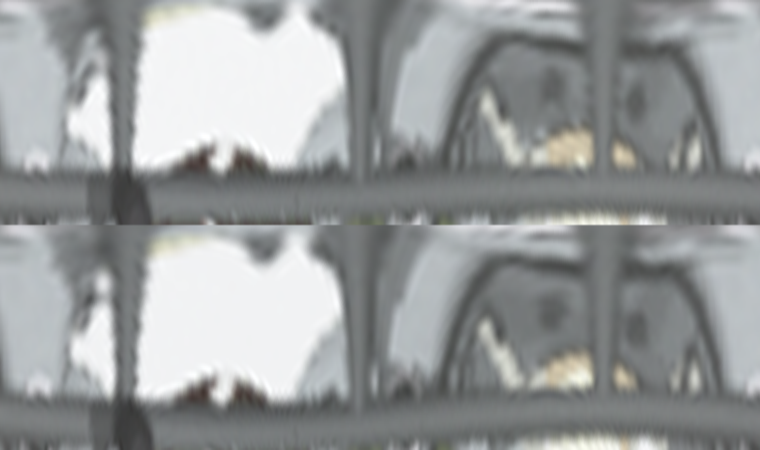

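View pics/s4.png

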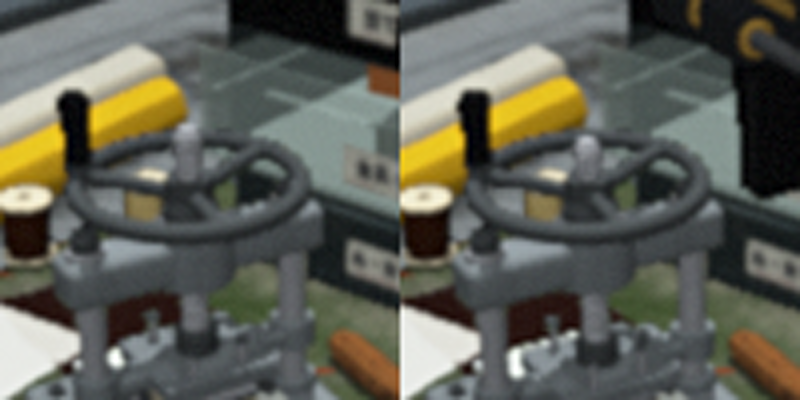

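View pics/t4.png

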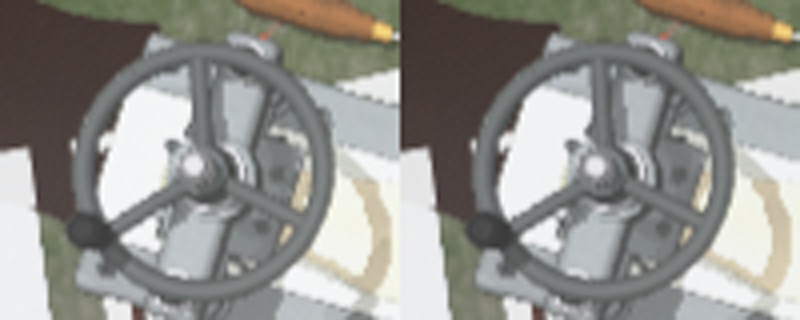

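Run:
```python
from ang import *
a=pol('top7',.186); b=pol('top22',.186)
cv2.imwrite('pics/p5.png',cv2.resize(np.vstack([a,b])[:,:,::-1],(760,450)))
G=[cv2.GaussianBlur(cv2.cvtColor(x,cv2.COLOR_RGB2GRAY).astype(np.float32),(0,0),1) for x in(a,b)]
an=np.arange(-20,360,.5)
for lo,hi in[(32,50),(152,171),(272,292)]:
    for r0,r1 in[(28,55)]:
        i=slice((r0-20)*2,(r1-20)*2); x=(an>=lo)&(an<=hi); j=np.where(x)[0]
        err=[]
        sh=np.arange(-5,5.01,.1)
        for s in sh:
            f=np.array([np.interp(an[j]+s,an,row) for row in G[1][i]])
            d=np.gradient(f,axis=1)-np.gradient(G[0][i][:,j],axis=1)
            err.append((np.abs(d)).mean())
        print(lo,sh[int(np.argmin(err))].round(1))
# handle dark blob in top & scene
for n in('top7','top22'):
    c=load(n); h=c['pixels'].max(2); m=(h[185:210,203:222]<76); v,u=np.nonzero(m); print(n,len(u),u.mean(),v.mean())
for n in('scene6','scene22'):
    c=load(n); h=c['pixels'].max(2); m=(h[138:165,230:246]<40); v,u=np.nonzero(m); print(n,len(u),u.mean(),v.mean())
```

```text
32 0.2
152 0.1
272 0.3
top7 51 10.137254901960784 12.980392156862745
top22 71 8.95774647887324 12.014084507042254
scene6 100 8.57 14.54
scene22 102 8.568627450980392 14.372549019607844
```

View pics/p5.png

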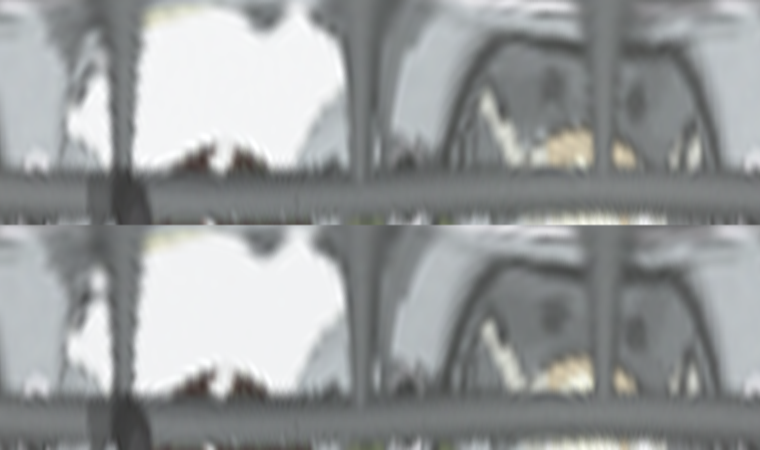

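Run:
```python
from h import *
A,B=[load(n)['pixels'][200:280,240:350,::-1] for n in('scene6','scene22')]
cv2.imwrite('pics/s5.png',cv2.resize(np.hstack([A,B]),(800,291),interpolation=cv2.INTER_CUBIC))
a,b=[rect(load(n),.039,False,-60,60,-170,-60,3) for n in('top7','top22')]
cv2.imwrite('pics/r5.png',np.hstack([a,b])[:,:,::-1])
B=load('top22')['pixels'][:,:,::-1]; cv2.imwrite('pics/t5.png',B)
```

```text
(no output)
```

View pics/s5.png

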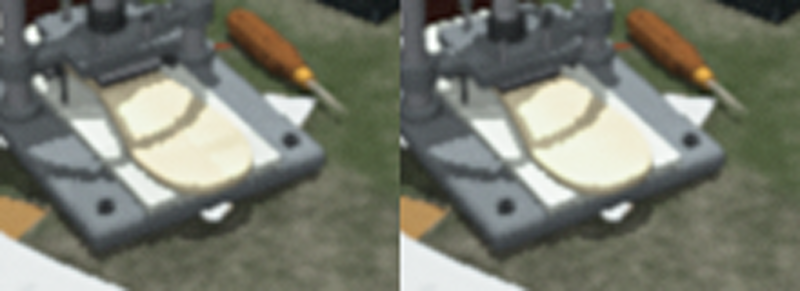

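View pics/r5.png

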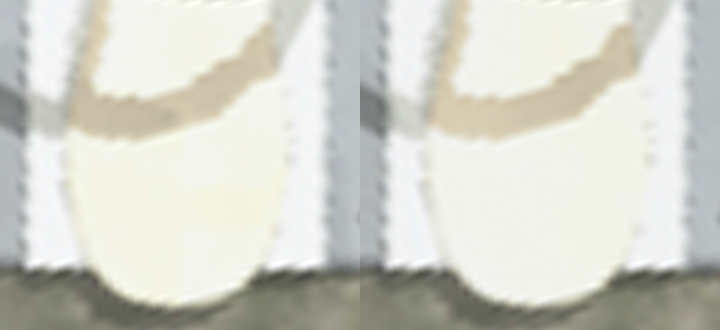

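View pics/t5.png

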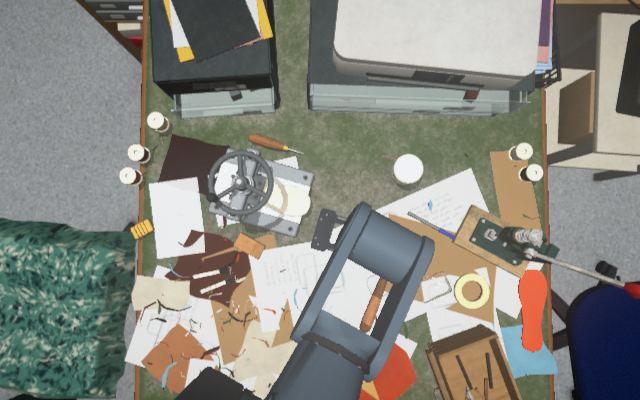

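```bash
python3 -c "
from rig import *
print(hand_in())"
```

```text
the job is handed in; nothing more can be done
None
```

I pushed the insole home, turned the wheel one full turn clockwise, backed the arm away from everything and handed the job in at about 20 s. `hand_in` reports no verdict.

- **Insole:** I pushed it about 41 mm by the toe with two part-open fingertips until the force rose to about 8 N against the pins. The toe then measured 163 mm in front of the screw axis and the heel tip about 50 mm behind it, which is home. It sits within about 1 mm of the press axis at the toe. It did not move while I turned the wheel.
- **Wheel:** I pushed the handle with closed fingers from behind. Before-and-after top pictures show all three spokes and the handle back within about 0.5°, and the plate looks lower on the insole. I could not measure the pressing force.
- **Other things:** the sanding block, awl and glue jar look unmoved in the last pictures.

**Checks that disagreed:**
- **Handle angle:** a first estimate from the scene camera was about 12° off the top camera's. Allowing for that camera's small vertical offset, they agreed.
- **Wheel height:** I had assumed the wheel sinks as it turns. The pictures showed only the screw end does, so I redid the final angle check at the right height.
- **Insole width:** the middle of the insole lies about 2 mm to one side at the waist. I took this as its shape, because the guides leave no room for that much tilt.

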